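# Fit the filter cell on the dust extractor and hold it pushed home

## Robot

A 7-joint arm with a two-finger parallel gripper is mounted at the origin on a cart in front of the work surface, level with it; the furniture and walls round the work are solid. World frame = base frame: x ahead of the robot, y to its left, z up, the work surface at z = 0. Lengths are in mm, angles in rad, forces in N, time in s.
With the tool pointing down it reaches from about 400 to 875 mm from the base axis. Payload 19.3 kg.
Tool frame: the origin (TCP) lies at the very end of the fingers, on their centre line; the grasp point (between the pads) lies 19 mm behind it; z points along the fingers, y is the line along which they close (so a half turn about z gives the same grasp; the last joint's range is limited). The gripper opens to 85 mm and grips with 20 to 120 N. Pads are 22 mm wide; open, the fingers measure 114 mm over their backs; the gripper's body (76 mm by 85 mm) begins 54 mm behind the grasp point. The pads swing forward as they close: fully open they stand 13 mm farther back than shut.
Start: joints at [1.278, 0.521, -0.036, 1.599, 0.021, 1.021, -0.113], TCP at [138.073, -609.549, 231.291] pointing down, gripper open.
Joint ranges: [-2.91, 2.91], [-0.3, 2.13], [-1.5, 1.42], [0.17, 2.43], [-1.26, 4.41], [0.16, 1.93], [-2.52, 2.52]. Speed limits (rad/s): [1.89, 1.89, 2.39, 2.39, 3.01, 3.01, 3.01].

## Interface

Orientations are given as a 3x3 rotation matrix whose columns are the frame's x, y, z axes.
In Python, from workcell import robot gives the robot as it stands. Calls block until the motion is done:
- robot.movep(position, orientation): joint-space move of the TCP to a pose.
- robot.movel(position, frame=None, max_speed=150, guard=None): straight line of the TCP; frame=None keeps the orientation; max_speed is the mean speed in mm/s. With guard (N) it stops when the force on the tool has changed by that much, and returns True; else False.
- robot.goto_joints(angles): joint-space move.
- robot.open_gripper() and robot.clamp(): open the fingers fully, or close them until they stop; the grip force is fixed at half the most.
- robot.wait(seconds).
- robot.inverse_kinematics(position, orientation): joint angles nearest the present ones, or None.
- robot.read_state(): the state.
- robot.camera(name): name is "scene" or "top"; returns a dict with "image" (420x560x3 uint8, blue, green, red), "range_z" (420x560 float32, mm along the optical axis (not along the pixel's ray), 0 where there is no reading), "fx", "fy", "cx", "cy" (pixels), "cam_to_world" (4x4, takes a point from camera to world coordinates). Camera axes: x right, y up, looking along -z (the intrinsics and any distortion apply to the point x, -y, -z); pixel columns grow to the right and rows downward; lengths in mm; the calibration is good to about 2 mm. A picture is of the moment at which its call begins.
A pose or a line that the arm cannot do raises robot.PlanningError and nothing moves.
- robot.finish_job(): hands the job in; it is judged then, once.
Trained networks look in a picture, given as the dict that the camera call returned (one of the last four; its "shot" number tells which), for a name from the list of things; names that differ only in an ending like _2 or _b are one class to them, and where a whole thing is asked for, a point or a joint stands for the part that bears it (a point fixed in the world has none). Each returns a list of dicts, best first, with "conf" (0 to 1); they miss things now and then, are a little off and sometimes report something else, mostly with a low value. They report only what shows in the picture. A call takes as long as a camera call.
- robot.recognise(picture, thing): "centre" ([column, row] in pixels, amid what is visible of it).
The state is a dict: "time": time; "qpos": joint angles; "qvel": joint speeds; "joint_efforts": joint torques, N m; "eef_pos": TCP position; "tool_rot": TCP orientation; "ft_force": force on the tool from outside, world axes, zero at the start; "torque": the same for the moment, N m; "finger_gap": finger opening in mm; "gripper_force": force on a finger pad.
Only numpy, scipy, OpenCV 4.12 (cv2) and the standard library are available. Lean on these libraries where they do the work, as an engineer would, in place of code of your own. Each camera call takes 0.05 s, during which the arm holds its last target. There are 200 camera calls.

## Task

Fit the knurled filter cell on the upright inlet tube of the bench dust extractor: set it square over the tube, and turn it on the inlet's pins until the hidden keyways in its bore line up and it drops over them. Then push it fully home against the sprung seal and finish while still holding it down there, so that I can swing the wire bail over it; leave the polish pot, the loupe and the tool tin alone.

Things in the scene. Friction and masses are not known exactly. Their poses are not given: they have to be found in the camera images.
- filter_cell: Filter cell: round bright-metal collar like a deep cap, 60 mm across, 44 mm high, 0.19 to 0.32 kg, straight knurling round its side, dark perforated plate on its closed flat top. Stands on the bench mouth down. Origin: centre of its mouth (underside), z up through the top. Grip it across the knurled side about 28 mm above the mouth.
- cell_bore (a point): Centre of the flat ceiling inside the filter cell, 32 mm above its mouth. The bore is 43 mm wide. Three keyways, 9 mm wide and 5 mm deep, 120 degrees apart, run from the mouth to this ceiling; they are hidden from outside and nothing on the outside shows their angle (in the cell's own frame one lies along +x).
- extractor: Dust extractor, fixed to the bench: low grey sheet-metal box, 184 x 134 mm, top 62 mm above the bench. Origin: on the bench, under the inlet tube's axis; z up, x towards its far end. The box reaches from x = -62 to 122 mm and y = -67 to 67 mm, with an exhaust stub 30 mm beyond the far end. A wire bail lies folded back on its top round the inlet, under 13 mm high.
- pin_tops (a point): On the inlet tube's axis, level with the upper sides of its pins: 94 mm above the bench, z up. Three square steel pins, 6 x 6 mm, 120 degrees apart, stand out 5 mm from the tube. Their angle about z differs every time and is not reported. A cell not lined up rests on them, mouth at this level; turned under a light push (10 N), it drops over them within 120 degrees, when lined up to about 4.
- inlet_rim (a point): Centre of the inlet tube's bevelled upper rim, 108 mm above the bench, 14 mm above the pins' upper sides. Steel tube, 40 mm across, upright. The cell is fully home when its ceiling stops on this rim: its mouth is then 18 mm below the pins' upper sides, 76 mm above the bench.
- seal (a joint): Black rubber seal ring round the tube's foot, 62 mm across, sprung upwards: how far it is pressed down, m. 0: free, its top 82 mm above the bench (12 mm under the pins' upper sides). 0.006: cell fully home. It takes about 5 N to start and 10 N at 0.006, and lifts the cell again when let go. Guide ring round it: 71 mm across, top 72 mm above the bench.
- polish_pot: Bystander: low round cream and red pot, 63 mm across and 34 mm high, on the bench. Origin: centre of its underside.
- loupe: Bystander: small black and clear eye loupe, 42 mm across and 40 mm high, on the bench. Origin: centre of its underside.
- tool_tin: Bystander: open round tin, 73 mm across and 100 mm high, on the bench. Origin: centre of its underside.

How it is judged:
By the outcome, as a careful person would: the job done as asked, in the order asked, and still so for the second after the job is handed in, while the arm keeps its last pose, push and grip.
It also fails if it takes over 54 s, if anything falls off the work surface, if the arm or the gripper's body presses on something with over 40 N, if the wrist force passes 120 N, or if a joint passes its speed limit or range.

## Working session

There is one attempt and no reset: what is moved stays moved. The work goes in short steps, each a Python script; the robot and the scene stay as the last script left them, time stands still between calls to the robot, and variables do not carry over. Pictures are saved under pics/ and viewed, at most 10 in all, crops included, and the job is handed in when it is done.

```bash
mkdir -p pics; cat > h.py <<'E'
import numpy as np, cv2
from workcell import robot
def cloud(p):
    z=p["range_z"].astype(float); r,c=np.indices(z.shape)
    X=(c-p["cx"])/p["fx"]*z; Y=-(r-p["cy"])/p["fy"]*z
    P=np.stack([X,Y,-z,np.ones_like(z)],-1)@np.array(p["cam_to_world"]).T
    P=P[...,:3]; P[z<=0]=np.nan; return P
E
python3 - <<'E'
from h import *
ims=[]
for n in("scene","top"):
    p=robot.camera(n); cv2.imwrite(f"pics/{n}0.png",p["image"]); P=cloud(p)
    print(n,{k:p[k] for k in p if k not in("image","range_z")})
    for t in("filter_cell","extractor","seal","polish_pot","loupe","tool_tin"):
        for d in robot.recognise(p,t)[:2]:
            c,r=map(int,d["centre"]); print(t,round(d["conf"],2),c,r,P[r,c].round(1))
s=robot.read_state();print(s["time"],s["ft_force"],s["tool_rot"],s["finger_gap"])
E
```

```text
scene {'fx': 496.8703276726627, 'fy': 496.8703276726627, 'cx': 287.1870468744113, 'cy': 212.75229659720554, 'cam_to_world': array([[-6.40958570e-01,  5.99636953e-01, -4.79173910e-01,
         7.72975388e+01],
       [-7.67548738e-01, -4.95494606e-01,  4.06637468e-01,
         4.25136999e+02],
       [ 6.40676387e-03,  6.28427100e-01,  7.77842101e-01,
         8.14653320e+02],
       [ 0.00000000e+00,  0.00000000e+00,  0.00000000e+00,
         1.00000000e+00]]), 'shot': 1}
filter_cell 0.71 327 204 [518.3 -54.5  43.9]
extractor 0.89 255 263 [478.4 157.7  80.8]
seal 0.68 262 265 [468.9 149.6  77.7]
polish_pot 0.83 308 153 [ 661.6 -130.2   32.5]
loupe 0.56 328 206 [515.1 -54.7  40.3]
tool_tin 0.65 348 264 [402.1  -5.6   7.8]
top {'fx': 516.4672450549648, 'fy': 516.4672450549648, 'cx': 279.93576405858545, 'cy': 212.2418928423924, 'cam_to_world': array([[-2.47264422e-02,  9.79578257e-01, -1.99537070e-01,
         3.45669564e+02],
       [-9.99663739e-01, -2.57877008e-02, -2.72101523e-03,
         2.63362061e+01],
       [-7.81104963e-03,  1.99402693e-01,  9.79886500e-01,
         1.10230504e+03],
       [ 0.00000000e+00,  0.00000000e+00,  0.00000000e+00,
         1.00000000e+00]]), 'shot': 2}
filter_cell 0.59 289 158 [683.3   6.7  29.9]
extractor 0.88 237 232 [516.8 116.8  73.5]
seal 0.89 224 259 [461.9 142.3  81.9]
polish_pot 0.85 352 161 [ 672.5 -128.9   31.1]
polish_pot 0.43 239 244 [493.  113.5  68.1]
loupe 0.81 291 160 [678.4   2.6  30.8]
tool_tin 0.75 284 299 [383.5  25.5  -1.2]
0.7 [ 0.6877782   0.23792068 -0.07883248] [[ 9.75293344e-01  2.20913769e-01 -9.58585617e-06]
 [ 2.20913769e-01 -9.75293344e-01  2.04346084e-05]
 [-4.83473535e-06 -2.20473852e-05 -1.00000000e+00]] 85.35517233809277
```

```bash
python3 -c "
import cv2
for n in('scene','top'):
    i=cv2.imread(f'pics/{n}0.png'); cv2.imwrite(f'pics/{n}c.png',cv2.resize(i[90:390,130:430],(600,600),interpolation=cv2.INTER_CUBIC))"
```

```text
(no output)
```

View pics/scenec.png

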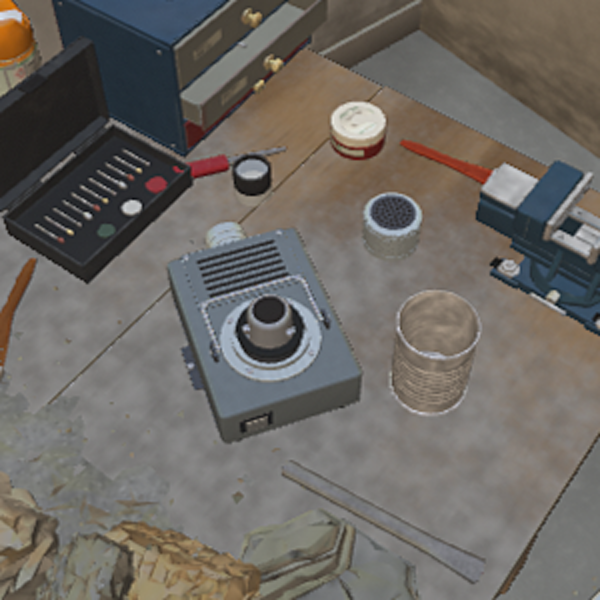

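View pics/topc.png

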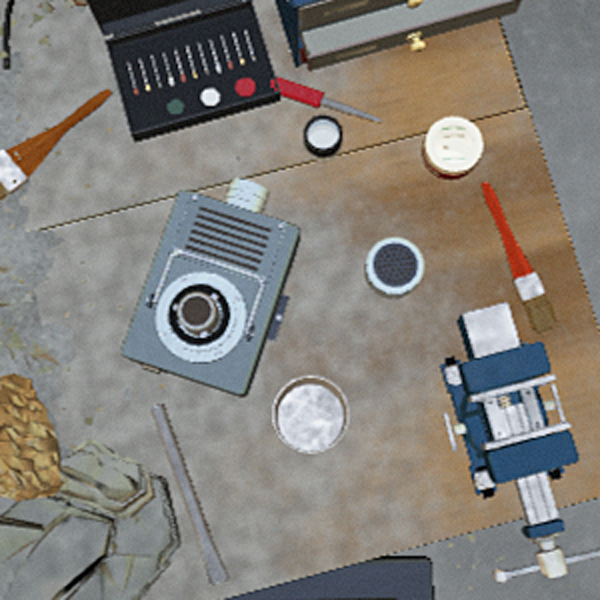

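Scene crop: the cell is at crop (392,210), full (326,195). Top crop: it is at (395,265), full (327,222), and the tube is at (197,312), full (228,246). The top-camera "filter_cell" detection is actually the loupe. Next I measure the cell and tube by fitting circles to the depth data.

```bash
cat >> h.py <<'E'
from scipy.optimize import least_squares
def near(P,c,R,z0,z1):
    Q=P.reshape(-1,3); m=(np.hypot(Q[:,0]-c[0],Q[:,1]-c[1])<R)&(Q[:,2]>z0)&(Q[:,2]<z1); return Q[m]
def disc(Q):
    c,r=cv2.minEnclosingCircle(Q[:,:2].astype(np.float32).reshape(-1,1,2)); return np.round(c,1),round(r,1),len(Q),Q[:,2].mean().round(1),Q[:,:2].mean(0).round(1)
def ring(Q,r):
    f=least_squares(lambda c:np.hypot(Q[:,0]-c[0],Q[:,1]-c[1])-r,Q[:,:2].mean(0),loss="soft_l1");return f.x.round(2),np.abs(f.fun).mean().round(2)
E
python3 - <<'E'
from h import *
for n in("scene","top"):
    p=robot.camera(n);P=cloud(p)
    print(n,"cell",disc(near(P,(518,-57),45,38,50)))
    q=near(P,(518,-57),45,41,47);print(disc(q))
    q=near(P,(478,145),40,100,116);print(" rim",disc(q), ring(q,20))
    q=near(P,(478,145),38,78,86);print(" seal",disc(q))
    q=near(P,(478,145),45,69,75);print(" guide",disc(q))
    q=near(P,(400,-5),60,94,104);print(" tin",disc(q))
    q=near(P,(478,145),160,58,66);print(" box",cv2.minAreaRect(q[:,:2].astype(np.float32)))
E
```

```text
scene cell (array([534.4, -68.5]), 30.4, 468, np.float64(42.3), array([533.1, -66.4]))
(array([534.7, -66.9]), 29.5, 364, np.float64(42.9), array([534. , -67.2]))
 rim (array([483.5, 131.8]), 20.3, 349, np.float64(105.4), array([482.3, 132.8])) (array([488.04, 129.05]), np.float64(6.31))
 seal (array([483.5, 131.8]), 30.6, 259, np.float64(80.5), array([475.3, 140.8]))
 guide (array([482.3, 143.3]), 44.4, 184, np.float64(71.0), array([475.1, 147.3]))
 tin (array([383.9,  21.3]), 36.8, 127, np.float64(97.1), array([392.8,   6.1]))
 box ((466.3839111328125, 95.84564971923828), (218.396728515625, 270.2040710449219), 68.12714385986328)
top cell (array([536.6, -66.9]), 29.5, 574, np.float64(44.4), array([534.5, -66.2]))
(array([536.6, -67.1]), 29.3, 473, np.float64(44.2), array([534.7, -65.9]))
 rim (array([485.6, 132.5]), 19.9, 326, np.float64(108.1), array([484.8, 132.2])) (array([488.82, 136.17]), np.float64(6.65))
 seal (array([484.9, 133.2]), 30.4, 254, np.float64(82.1), array([478.9, 137.7]))
 guide (array([480.1, 144.2]), 44.2, 170, np.float64(71.6), array([478.4, 145.4]))
 tin (array([384.4,  24.2]), 36.3, 80, np.float64(99.4), array([391.8,  11.4]))
 box ((503.267578125, 129.48126220703125), (238.2225341796875, 244.753173828125), 1.5488502979278564)
```

```bash
cat >> h.py <<'E'
def R(a):
    c,s=np.cos(a),np.sin(a); return np.array([[c,s,0],[s,-c,0],[0,0,-1.]])
C=np.array([535.7,-67.]);T=np.array([484.7,132.3])
def st(m=""):
    s=robot.read_state();print(m,round(s["time"],2),"p",np.round(s["eef_pos"],1),"f",np.round(s["ft_force"],1),"t",np.round(s["torque"],2),"gap",round(s["finger_gap"],1),"gf",np.round(s["gripper_force"],1),"q7",round(s["qpos"][6],2));return s
E
python3 - <<'E'
from h import *
for n,c,z in(("cell",C,15),("cellhi",C,130),("tube",T,110),("tubehi",T,170)):
  for a in np.arange(-3,3.2,.5):
    q=robot.inverse_kinematics([*c,z],R(a)); print(n,round(a,2),None if q is None else np.round(q,2))
E
```

```text
cell -3.0 [ 0.55  0.84 -0.76  1.93  0.87  0.74  0.98]
cell -2.5 [ 0.82  1.15 -1.28  1.92  1.24  1.18  1.24]
cell -2.0 [-0.58  1.    0.92  1.99 -1.17  0.82 -2.52]
cell -1.5 [-0.27  0.77  0.4   1.97 -0.59  0.51 -2.51]
cell -1.0 [-0.06  0.72  0.11  1.96 -0.16  0.46 -2.41]
cell -0.5 [-0.    0.72  0.02  1.96 -0.03  0.46 -2.03]
cell 0.0 [ 0.07  0.72 -0.08  1.96  0.11  0.47 -1.66]
cell 0.5 [ 0.14  0.72 -0.18  1.95  0.25  0.49 -1.28]
cell 1.0 [ 0.23  0.73 -0.3   1.95  0.4   0.52 -0.92]
cell 1.5 [ 0.33  0.75 -0.44  1.94  0.56  0.57 -0.56]
cell 2.0 [ 0.41  0.77 -0.55  1.94  0.68  0.62 -0.15]
cell 2.5 [ 0.48  0.8  -0.65  1.94  0.78  0.67  0.27]
cell 3.0 [ 0.54  0.83 -0.74  1.93  0.86  0.73  0.7 ]
cellhi -3.0 [ 0.59  0.64 -0.8   1.89  0.6   0.87  1.19]
cellhi -2.5 [ 0.83  0.89 -1.28  1.87  0.94  1.16  1.41]
cellhi -2.0 [-0.74  1.04  1.32  1.95 -1.13  1.18 -2.51]
cellhi -1.5 [-0.5   0.66  0.75  1.94 -0.63  0.79 -2.47]
cellhi -1.0 [-0.03  0.53  0.06  1.92 -0.05  0.7  -2.51]
cellhi -0.5 [ 0.1   0.52 -0.12  1.91  0.09  0.71 -2.14]
cellhi 0.0 [ 0.18  0.53 -0.23  1.91  0.17  0.72 -1.72]
cellhi 0.5 [ 0
[... 1031 characters left out ...]
0.77 -1.31  1.94  0.84  1.13  0.56]
tubehi -2.5 [ 0.49  0.74 -1.27  1.94  0.81  1.1   1.08]
tubehi -2.0 [ 0.49  0.74 -1.27  1.94  0.81  1.1   1.58]
tubehi -1.5 [ 0.49  0.74 -1.27  1.94  0.81  1.1   2.08]
tubehi -1.0 [-0.97  0.55  0.82  2.01 -0.55  0.82 -2.4 ]
tubehi -0.5 [-0.83  0.48  0.59  2.   -0.38  0.77 -2.08]
tubehi 0.0 [ 0.11  0.48 -0.65  1.95  0.38  0.83 -2.32]
tubehi 0.5 [ 0.19  0.51 -0.76  1.95  0.45  0.86 -1.88]
tubehi 1.0 [ 0.34  0.59 -1.    1.94  0.61  0.95 -1.53]
tubehi 1.5 [ 0.43  0.67 -1.15  1.94  0.72  1.03 -1.13]
tubehi 2.0 [ 0.42  0.66 -1.14  1.94  0.71  1.02 -0.62]
tubehi 2.5 [ 0.46  0.7  -1.21  1.94  0.76  1.06 -0.16]
tubehi 3.0 [ 0.49  0.74 -1.28  1.94  0.81  1.11  0.29]
```

```bash
python3 - <<'E'
from h import *
robot.movep([*C,180],R(2.27)); st()
robot.movel([*C,75],R(2.27),max_speed=250)
print(robot.movel([*C,7],R(2.27),max_speed=90,guard=8)); st("down")
robot.clamp(); st("g1"); robot.open_gripper()
robot.movel([*C,7],R(0.7)); st("rot")
robot.clamp(); s=st("g2")
p=robot.camera("scene"); cv2.imwrite("pics/g2.png",p["image"])
E
```

```text
3.2 p [535.6 -68.  179.9] f [0.5 0.1 0.5] t [-0.01 -0.   -0.04] gap 85.1 gf 0.0 q7 0.3
False
down 4.67 p [535.9 -66.9   7.3] f [ 0.3  0.2 -0.2] t [ 0.   -0.01 -0.05] gap 85.4 gf 0.0 q7 0.1
g1 5.08 p [535.8 -67.2   7.8] f [-4.5 -1.3 14.5] t [-0.15  0.98 -0.06] gap 57.1 gf 61.5 q7 0.1
rot 7.19 p [535.7 -67.    7. ] f [ 0.7 -0.1 -0.1] t [-0.04  0.   -0.  ] gap 85.2 gf 0.0 q7 -1.08
g2 7.59 p [536.  -67.2   7.5] f [-2.3 -2.2 11.8] t [-0.17  0.48  0.09] gap 57.7 gf 62.9 q7 -1.08
```

View pics/g2.png

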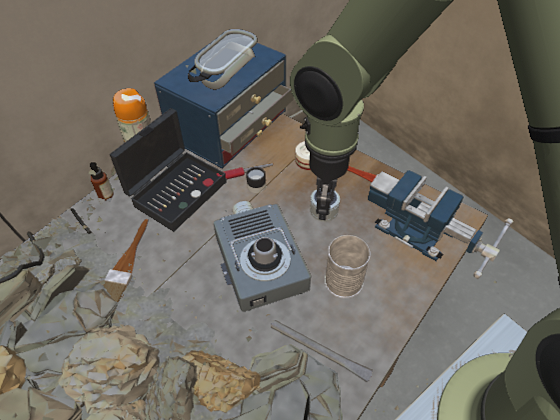

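Cell gripped at scene (325,203), upright. Next: lift, carry over the tube and lower with a guard.

```bash
python3 - <<'E'
from h import *
robot.movel([*C,60],R(.7),max_speed=150); 
robot.movel([*C,138],R(.7),max_speed=200); robot.wait(.1);st("lift")
robot.movel([*T,138],R(.7),max_speed=200); robot.wait(.2);s=st("over")
p=robot.camera("scene"); cv2.imwrite("pics/over.png",cv2.resize(p["image"][130:330,150:400],(800,640)[:2])[:600])
h=robot.movel([*T,98],R(.7),max_speed=40,guard=7); st(f"contact {h}")
E
```

```text
lift 8.78 p [534.9 -66.9 136.4] f [-0.2 -0.5 -1.9] t [-0.03  0.02 -0.01] gap 57.6 gf 64.4 q7 -1.01
over 10.16 p [484.9 131.5 138. ] f [ 0.1  0.2 -2.2] t [ 0.01 -0.07 -0.03] gap 57.0 gf 64.4 q7 -1.42
contact True 10.89 p [484.1 131.6 110.2] f [ 0.7 -3.2 -3.6] t [-0.58 -0.28 -0.01] gap 57.4 gf 65.5 q7 -1.44
```

View pics/over.png

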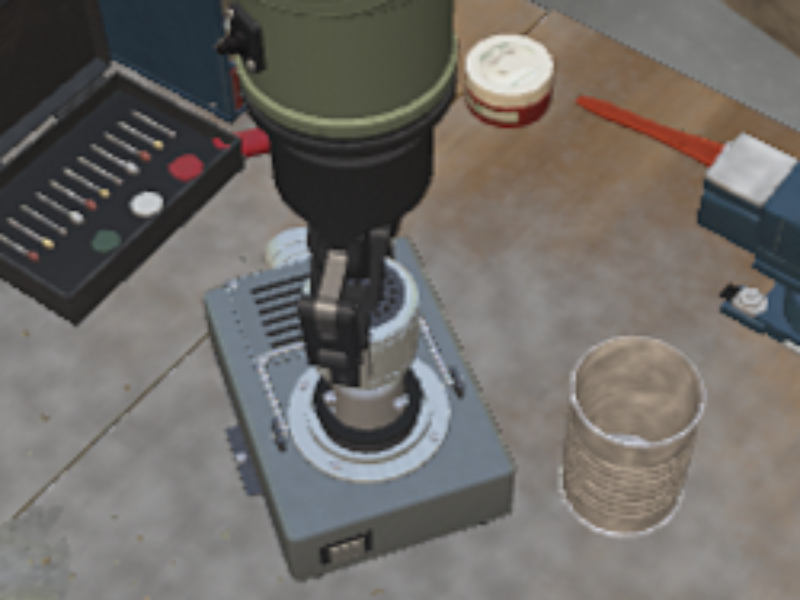

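```bash
python3 - <<'E'
from h import *
robot.wait(.1);s=st("still")
h=robot.movel([484.3,131.3,97],R(.7),max_speed=25,guard=9); st(f"contact {h}"); robot.wait(.2); st()
E
```

```text
still 10.99 p [484.1 131.7 110.8] f [ 0.2 -2.8 -4.4] t [-0.7  -0.11 -0.  ] gap 57.7 gf 65.5 q7 -1.44
contact True 11.43 p [484.5 131.4 101.3] f [-0.9 -1.  10.5] t [-0.24  0.35 -0.02] gap 57.2 gf 67.2 q7 -1.45
 11.63 p [484.5 131.4 101.4] f [-1.1 -1.1  8.6] t [-0.2   0.28  0.  ] gap 57.6 gf 67.0 q7 -1.45
```

```bash
python3 - <<'E'
from h import *
a=.7; zt=101.0; xy=[484.5,131.4]
for i in range(42):
    a+=.06
    h=robot.movel([*xy,zt],R(a),guard=15)
    s=robot.read_state(); f=s["ft_force"][2]
    print(i,round(s["time"],2),round(a,2),"zt",round(zt,2),"z",round(s["eef_pos"][2],2),np.round(s["eef_pos"][:2],1),"f",np.round(s["ft_force"],1),"tz",round(s["torque"][2],2),h)
    if h or s["eef_pos"][2]<99.5 or abs(s["torque"][2])>1.2: break
    zt+=np.clip((f-8)*.05,-.4,.4)
    if zt<99: break
E
```

```text
0 11.88 0.76 zt 101.0 z 101.33 [484.7 131.5] f [-3.8 -3.8 13.7] tz 0.16 False
1 12.13 0.82 zt 101.28 z 101.41 [484.6 131.6] f [-2.5 -3.   9.6] tz 0.15 False
2 12.38 0.88 zt 101.36 z 101.44 [484.7 131.6] f [-2.4 -3.3  7.3] tz 0.17 False
3 12.63 0.94 zt 101.33 z 101.43 [484.5 131.6] f [-2.5 -2.8  9.1] tz 0.1 False
4 12.88 1.0 zt 101.38 z 101.43 [484.5 131.5] f [-3.4 -3.4  8.7] tz 0.13 False
5 13.13 1.06 zt 101.42 z 101.44 [484.5 131.5] f [-1.6 -4.2  9. ] tz 0.22 False
6 13.38 1.12 zt 101.47 z 101.45 [484.5 131.5] f [-2.2 -3.2  6.3] tz 0.14 False
7 13.63 1.18 zt 101.39 z 101.43 [484.6 131.6] f [-1.6 -3.3  7.9] tz 0.11 False
8 13.88 1.24 zt 101.39 z 101.46 [484.7 131.7] f [-1.9 -3.2  7.3] tz 0.17 False
9 14.13 1.3 zt 101.35 z 101.43 [484.5 131.6] f [-2.5 -2.7  8.4] tz 0.1 False
10 14.38 1.36 zt 101.37 z 101.4 [484.5 131.6] f [-2.3 -3.6  8.5] tz 0.12 False
11 14.63 1.42 zt 101.4 z 101.41 [484.5 131.5] f [-1.6 -4.3  8.7] tz 0.13 False
12 14.88 1.48 zt 101.44 z 101.46 [484.6 131.5] f [-2.  -2.6  7.4] tz 0.15 False
13 15.13 1.54 zt 101.41 z 101.44 [484.6 131.6] f [-0.9 -3.2  7.2] tz 0.17 Fal
[... 1524 characters left out ...]
 100.24 z 101.18 [485.  131.6] f [-4.8 -5.8 21.8] tz 0.37 False
34 20.38 2.8 zt 100.64 z 101.34 [484.9 131.5] f [-5.  -5.5 16.2] tz 0.08 False
35 20.63 2.86 zt 101.04 z 101.44 [484.7 131.5] f [-2.4 -3.7  9.4] tz 0.15 False
36 20.88 2.92 zt 101.11 z 101.46 [484.8 131.6] f [-2.2 -2.8  6.8] tz 0.13 False
37 21.13 2.98 zt 101.05 z 101.46 [484.8 131.7] f [-1.7 -3.2  8.9] tz 0.12 False
38 21.38 3.04 zt 101.09 z 101.45 [484.7 131.6] f [-2.4 -2.8  8.3] tz 0.15 False
39 21.63 3.1 zt 101.11 z 101.44 [484.6 131.5] f [-2.7 -3.7  9. ] tz 0.16 False
40 21.88 3.16 zt 101.16 z 101.46 [484.6 131.5] f [-2.7 -3.2  8.7] tz 0.12 False
41 22.13 3.22 zt 101.2 z 101.49 [484.7 131.5] f [-1.8 -3.7  7.1] tz 0.14 False
```

The alignment window showed at yaw about 2.44–2.50, where the force fell to just the cell's weight. My step in z was too slow to follow it down, so I go back there and lower.

```bash
python3 - <<'E'
from h import *
xy=[484.5,131.5]
robot.movel([*xy,101.8],R(2.6)); robot.movel([*xy,101.8],R(2.48)); robot.wait(.1); st("up")
h=robot.movel([*xy,95.5],R(2.48),max_speed=20,guard=10); robot.wait(.15); st(f"down {h}")
E
```

```text
up 23.27 p [484.3 131.5 101.7] f [-0.2 -3.  -0.8] t [-0.68  0.04 -0.09] gap 57.1 gf 65.7 q7 -0.01
down False 23.88 p [484.4 131.4  95.4] f [ 0.3 -3.4 -4.4] t [-0.65 -0.13 -0.06] gap 57.1 gf 65.5 q7 -0.02
```

```bash
python3 - <<'E'
from h import *
xy=[484.4,131.0]
h=robot.movel([*xy,90.5],R(2.48),max_speed=25,guard=12); st(f"a {h}")
for z in (88,86,84.5,83.5,83,82.5,82):
    h=robot.movel([*xy,z],R(2.48),max_speed=20,guard=25); robot.wait(.15); s=st(f"{z} {h}")
    if s["ft_force"][2]>22: break
E
```

```text
a False 24.23 p [484.3 131.3  90.4] f [-0.4 -1.1 -2.7] t [-0.04 -0.    0.01] gap 57.0 gf 65.8 q7 -0.03
88 False 24.66 p [484.6 131.3  88.2] f [-0.1  1.   2.9] t [ 0.37 -0.03  0.  ] gap 57.1 gf 66.4 q7 -0.03
86 False 25.06 p [484.6 131.3  86.1] f [-0.3  2.8  5.1] t [ 0.76 -0.13 -0.04] gap 57.4 gf 66.6 q7 -0.03
84.5 False 25.46 p [484.6 131.3  84.7] f [0.8 3.8 5.8] t [ 0.82 -0.08 -0.01] gap 57.3 gf 66.7 q7 -0.03
83.5 False 25.86 p [484.6 131.3  83.7] f [-0.1  3.6  6.9] t [ 0.72 -0.1   0.04] gap 57.3 gf 66.7 q7 -0.04
83 False 26.26 p [484.6 131.3  83.5] f [-2.5  2.9 16.3] t [ 0.43  0.47 -0.04] gap 57.1 gf 67.7 q7 -0.04
82.5 False 26.66 p [484.6 131.3  83.5] f [-7.2  0.7 28.4] t [0.1  1.37 0.02] gap 56.8 gf 69.2 q7 -0.04
```

```bash
python3 - <<'E'
from h import *
robot.wait(.5); st()
p=robot.camera("scene"); cv2.imwrite("pics/home.png",cv2.resize(p["image"][170:330,180:390],(780,594)))
E
```

```text
27.16 p [484.6 131.3  83.5] f [-6.7  1.2 28.5] t [ 0.14  1.35 -0.  ] gap 57.2 gf 69.2 q7 -0.04
```

View pics/home.png

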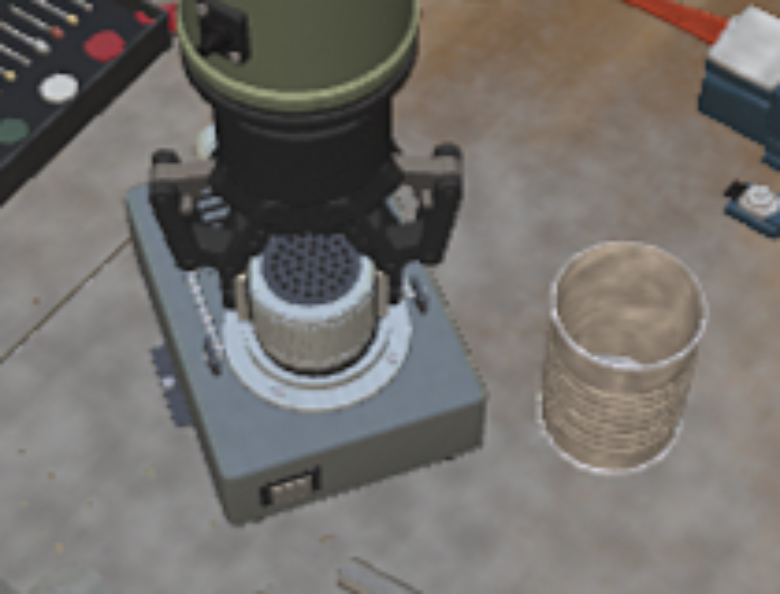

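The crop shows the cell around (315,310), seated square in the guide ring with the seal hidden under it and the fingers still gripping. The tin hasn't moved.

```bash
python3 -c "
from workcell import robot
print(robot.finish_job())"
```

```text
the job is handed in; nothing more can be done
None
```

The filter cell is over the inlet pins and fully home on the rim (hard stop 18 mm below where it rested on the pins). I handed the job in at about 27 s with the arm still holding it down at about 28 N; the pot, loupe and tin were not touched.

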